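Turn the slide tray over and load it into the scanner dock

TASK

The aluminium slide tray lies with its pockets face down on the front shelf of the loading dock. Turn it over so that it lies pockets up on the raised deck, then slide it flat along the deck, under the steel bridge, fully home against the end stop. Do not let the tray fall off the dock, and leave the other things on the bench where they are.

Things in the scene. Friction and masses are not known exactly. Their poses are not given: they have to be found in the camera images.
- dock: Loading dock, fixed, white side walls, dark steel floors, 178 mm long (x), 132 wide (y). Origin: on the bench, mid width, right under the step between shelf and deck; x runs from the shelf (robot side) to the slot, z up. Shelf: x -55 to 0, top at z 70. Deck: x 0 to 115, top at z 82. Side walls along the whole length, 12 mm thick, 108 mm apart inside, top at z 95 mm.
- shelf_front (a point): Front upper edge of the shelf, mid width, at dock x -55, z 70 mm. In front of it there is only air down to the bench.
- dock_step (a point): Upper edge of the 12 mm step from shelf up to deck, mid width, at dock x 0, z 82 mm.
- dock_slot (a point): Middle of the slot's sill, on the deck, at dock x 85, z 82 mm. A steel bridge 5 mm thick lies across the side walls from dock x 85 to 123; the slot under it is 13 mm high and 108 mm wide.
- dock_stop (a point): Foot of the face of the end stop, a black bar that closes the slot, mid width, at dock x 115, z 82 mm. With the tray home, the tray's origin is at dock x 75, z 90 mm.
- tray: Slide tray, loose rigid aluminium plate, 80 (x) by 100 (y) by 8 mm, about 130 g. One face is plain, the other has two pockets 78 x 27 mm, 4 mm deep, in a rim 8 mm wide (11 on the 80 mm sides). Origin: centre of the pocket face; z points to the plain face, so up at the start, down once turned over. Starts between the side walls, far edge 0 to 9 mm short of the step.
- tray_near_edge (a point): Middle of the tray's 100 mm edge nearest the robot, pocket face. At the start it sticks out 25 to 34 mm past the shelf's front, free from beneath. Lifted there, the tray slides on until its far edge meets the step, then pivots on it; a little past upright it falls on to the deck by itself, and this edge then lies beyond, the other at about dock x -12 mm.
- oil_bottle: Small amber bottle with a black cap, 38 mm across, 75 mm tall, standing beside the dock. Origin: centre of its underside. Not to be moved.
- beaker: Glass beaker, 66 mm across, 85 mm tall, standing beside the dock. Origin: centre of its underside. Not to be moved.
- slide_box: Flat closed slide box, 102 x 82 x 35 mm, lying beside the dock. Origin: centre of its underside. Not to be moved.
Not all that is in view belongs to the job. What is meant by the tray is not black or orange, and is the larger of those in its own colour.

How it is judged:
On the way:
1. the tray lies at rest pockets up on the deck, not yet pushed home (angle between tray's own z axis and vertical above 3.04 rad and z of tray in the frame of dock between 0.086 and 0.094 m and angular speed of tray below 0.3 rad/s and x of tray in the frame of dock below 0.066 m), for 0.2 s.
At the end, for the whole second after the job is handed in: The tray lies flat on the deck (within 0.1 rad) with its pockets up, straight in the channel (within 0.1 rad), its leading edge under the bridge and within 5 mm of the end stop, at rest (angle between tray's own z axis and vertical above 3.04 rad and x of tray in the frame of dock between 0.07 and 0.08 m and y of tray in the frame of dock between -0.009 and 0.009 m and z of tray in the frame of dock between 0.086 and 0.094 m and angle between the x axis of tray and the x axis of dock, either way round below 0.1 rad and linear speed of tray below 0.02 m/s); the robot touches nothing.
It fails at once if the tray falls off the dock (height (world z) of tray below 0.045 m).
It fails at once if the oil bottle is shifted by more than 2 cm (distance of oil_bottle from where it was at the start of the episode above 0.02 m).
It fails at once if the beaker is shifted by more than 2 cm (distance of beaker from where it was at the start of the episode above 0.02 m).
It fails at once if the slide box is shifted by more than 2 cm (distance of slide_box from where it was at the start of the episode above 0.02 m).
It also fails if it takes over 58 s, if anything falls off the work surface, if the arm or the gripper's body presses on something with over 40 N, if the wrist force passes 120 N, or if a joint passes its speed limit or range.

ROBOT

A 6-joint arm with a two-finger parallel gripper is mounted at the origin on the work surface. World frame = base frame: x ahead of the robot, y to its left, z up, the work surface at z = 0. Lengths are in m, angles in rad, forces in N, time in s.
With the tool pointing down it reaches from about 0.35 to 0.775 m from the base axis. Payload 7.3 kg.
Tool frame: the origin (TCP) lies on the front face of the gripper's body, between the roots of the fingers; the fingertips stand ahead of it and the grasp point (between the pads) lies 47 mm ahead of it (finger_overhang is the z of the fingertips in the tool frame, in m); z points along the fingers, y is the line along which they close (so a half turn about z gives the same grasp; the last joint's range is limited). The gripper opens to 92 mm and grips with 3 to 60 N. Pads are 19 mm wide; open, the fingers measure 130 mm over their backs; the gripper's body (75 mm by 190 mm) begins 47 mm behind the grasp point.
Start: joints at [-1.47, 0.342, 1.524, -0, 1.275, -0.146], TCP at [0.128, -0.509, 0.292] pointing down, gripper open.
Joint ranges: [-2.53, 2.53], [-0.77, 2.02], [0.04, 2.7], [-1, 4.14], [0.28, 2.66], [-3.11, 3.11]. Speed limits (rad/s): [2.57, 2.57, 3.14, 3.14, 3.14, 3.14].

INTERFACE

Orientations are given as [roll, pitch, yaw] about the fixed x, y, z axes, in that order (R = Rz(yaw) Ry(pitch) Rx(roll)).
In Python, from cell import * gives the robot as it stands. The module is installed in compiled form; this text tells all that it offers.
- The arm moves only by the tool arm_command, never from a script. Its argument "series" is a list of rows, each an object of numbers: "x", "y", "z": the shift along the tool's x, y, z in mm; "rx", "ry", "rz": the turn, a rotation vector about the tool's x, y, z in degrees. A call has 1 to 20 rows; each row is the pose to reach, as a shift and turn from the pose commanded when the call began, along the tool's axes at that moment; what a row does not reach only later rows make up. A row lasts 1/10 s, in which the tool goes at most 50 mm and 8.59 degrees, less where a joint would pass 70% of its speed; a pose out of reach is approached as far as the arm can. A call with a gripper value outside its range is refused whole. "hand" is the finger opening in mm, from 0 to 91.8, set as the call begins (left out, the last holds). The fingers move at their own pace and stop on an object; "squeeze" is the grip in N (left out, the last holds). Time passes only in rows, so rows that repeat a pose let the fingers close. It gives the time, the measured TCP pose, the force, the opening and the grip force at its end, in the units of the state.
- observe(): the state, without advancing time (a new reading comes with each control period).
- read_camera(name): name is "scene" or "top" or "wrist"; returns a dict with "pixels" (480x640x3 uint8, blue, green, red), "K" (3x3 intrinsics, pixels), "k1" (the pictures are not rectified: a ray, as slopes to the right and down, at radius r is drawn at 1 + k1 r^2 times it, then the intrinsics apply), "rvec" (rotation vector, rad) and "tvec" (3), from world to camera coordinates, as OpenCV has them. Camera axes: x right, y down, z forward; pixel columns grow to the right and rows downward; lengths in m; the calibration is good to about 2 mm. A picture is of the moment at which its call begins. There is no depth.
- hand_in(): hands the job in; it is judged then, once.
Trained networks look in a picture, given as the dict that the camera call returned (one of the last four; its "shot" number tells which), for a name from the list of things; names that differ only in an ending like _2 or _b are one class to them, and where a whole thing is asked for, a point or a joint stands for the part that bears it (a point fixed in the world has none). Each returns a list of dicts, best first, with "confidence" (0 to 1); they miss things now and then, are a little off and sometimes report something else, mostly with a low value. They report only what shows in the picture. A call takes as long as a camera call. They do not tell look-alikes from the thing itself.
- boxes_of(picture, query): "point" ([x, y, z] in m, in world coordinates, good to about 4 mm: the middle of the surface that is visible of it).
- trace(picture, query): "pixels" (480x640 bool, what is visible of it).
- mark_of(picture, query): "point" ([x, y, z] in m, in world coordinates, good to about 4 mm: a listed point, or the origin of a listed thing).
The state is a dict: "time": time; "qpos": joint angles; "qvel": joint speeds; "joint_efforts": joint torques, N m; "tool_pos": TCP position; "tool_rot": TCP orientation; "contact_force": force on the tool from outside, world axes, zero at the start; "torque": the same for the moment, N m; "opening": finger opening in m; "grip_force": force on a finger pad.
Only numpy, scipy, OpenCV 4.12 (cv2) and the standard library are available. Lean on these libraries where they do the work, as an engineer would, in place of code of your own. Each camera call takes 0.05 s, during which the arm holds its last target. There are 200 camera calls.

## Working session

There is one attempt and no reset: what is moved stays moved. The work goes in short steps, Python scripts to look and compute and a tool call to move; the robot and the scene stay as the last step left them, time stands still between calls to the robot, and variables do not carry over. Pictures are saved under pics/ and viewed, at most 10 in all, crops included, and the job is handed in when it is done.

Besides the shell and the picture viewer there is one more tool, called after "Call:" as name([rows], argument=value, ...), one row to a line, values as JSON. arm_command: Moves the arm, as the interface text tells. Its arguments: {"type":"object","properties":{"series":{"type":"array"},"hand":{"type":"number"},"squeeze":{"type":"number"}},"required":["series"]}

```bash
mkdir -p pics; cat > h.py <<'E'
from cell import *
import numpy as np, cv2
from scipy.spatial.transform import Rotation as R
np.set_printoptions(precision=4,suppress=True)
def proj(p,P):
    Rm=cv2.Rodrigues(np.array(p["rvec"],float))[0]; c=np.atleast_2d(P)@Rm.T+np.ravel(p["tvec"])
    s=c[:,:2]/c[:,2:]; s=s*(1+p["k1"]*(s**2).sum(1,keepdims=True)); K=np.array(p["K"])
    return s*[K[0,0],K[1,1]]+[K[0,2],K[1,2]]
def onplane(p,uv,z):
    K=np.array(p["K"]); Rm=cv2.Rodrigues(np.array(p["rvec"],float))[0]; t=np.ravel(p["tvec"])
    uv=np.atleast_2d(np.array(uv,float))
    s=cv2.undistortPoints(uv.reshape(-1,1,2),K,np.array([p["k1"],0,0,0.])).reshape(-1,2)
    d=np.c_[s,np.ones(len(s))]@Rm; o=-Rm.T@t
    return o+d*((z-o[2])/d[:,2:])
E
python3 - <<'E'
from h import *
s=observe(); print({k:np.round(s[k],4) for k in("time","tool_pos","tool_rot","opening","contact_force")}, [k for k in s])
for n in("scene","top"):
    p=read_camera(n); cv2.imwrite(f"pics/{n}0.png",p["pixels"])
    for q in("dock","shelf_front","dock_step","dock_slot","dock_stop","tray","tray_near_edge","oil_bottle","beaker","slide_box"):
        print(n,q,[(np.round(d["point"],3),np.round(proj(p,d["point"])[0]),round(d["confidence"],2)) for d in mark_of(p,q)[:3]])
E
```

```text
{'time': np.float64(0.0), 'tool_pos': array([ 0.1282, -0.5088,  0.2915]), 'tool_rot': array([-3.1401, -0.0002,  0.2468]), 'opening': np.float64(0.092), 'contact_force': array([-0.105 ,  0.3091,  0.2926])} ['time', 'qpos', 'qvel', 'joint_efforts', 'tool_pos', 'tool_rot', 'contact_force', 'torque', 'grip_force', 'opening']
scene dock [(array([ 0.62 ,  0.157, -0.001]), array([360., 282.]), 0.85)]
scene shelf_front [(array([0.622, 0.154, 0.   ]), array([358., 282.]), 0.39)]
scene dock_step [(array([0.618, 0.154, 0.083]), array([359., 249.]), 0.83)]
scene dock_slot [(array([0.702, 0.157, 0.082]), array([366., 275.]), 0.72)]
scene dock_stop [(array([0.731, 0.163, 0.082]), array([371., 284.]), 0.92), (array([ 0.62 ,  0.155, -0.002]), array([359., 282.]), 0.16)]
scene tray [(array([ 0.344,  0.271, -0.   ]), array([391., 212.]), 0.95), (array([ 0.52 , -0.016,  0.002]), array([278., 257.]), 0.94), (array([0.574, 0.153, 0.069]), array([356., 242.]), 0.87)]
scene tray_near_edge [(array([0.535, 0.149, 0.075]), array([352., 230.]), 0.76), (array([0.358, 0.294, 0.001]), array([401., 214.]), 0.74), 
[... 578 characters left out ...]
1.]), 0.57)]
top dock_stop [(array([0.732, 0.163, 0.086]), array([257., 159.]), 0.94), (array([0.621, 0.158, 0.001]), array([262., 220.]), 0.55)]
top tray [(array([ 0.522, -0.018, -0.001]), array([344., 264.]), 0.88), (array([0.578, 0.153, 0.068]), array([261., 233.]), 0.81), (array([ 0.346,  0.274, -0.002]), array([207., 348.]), 0.8)]
top tray_near_edge [(array([0.353, 0.296, 0.002]), array([196., 345.]), 0.91), (array([ 0.467,  0.172, -0.002]), array([255., 291.]), 0.78), (array([0.534, 0.151, 0.068]), array([262., 254.]), 0.66)]
top oil_bottle [(array([0.555, 0.378, 0.   ]), array([161., 251.]), 0.73)]
top beaker []
top slide_box [(array([0.698, 0.373, 0.001]), array([166., 187.]), 0.62)]
```

View pics/scene0.png

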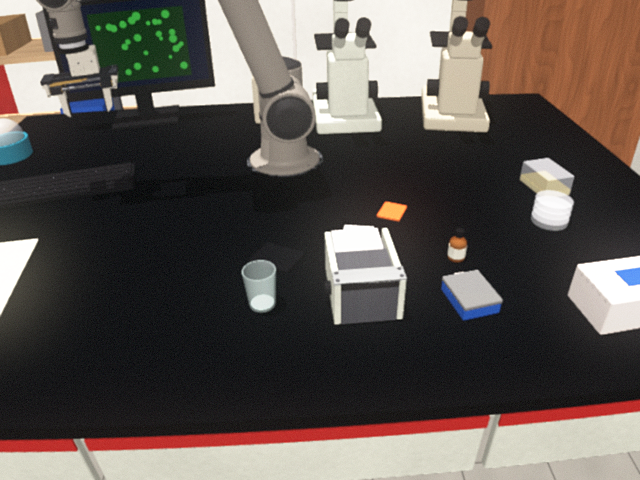

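View pics/top0.png

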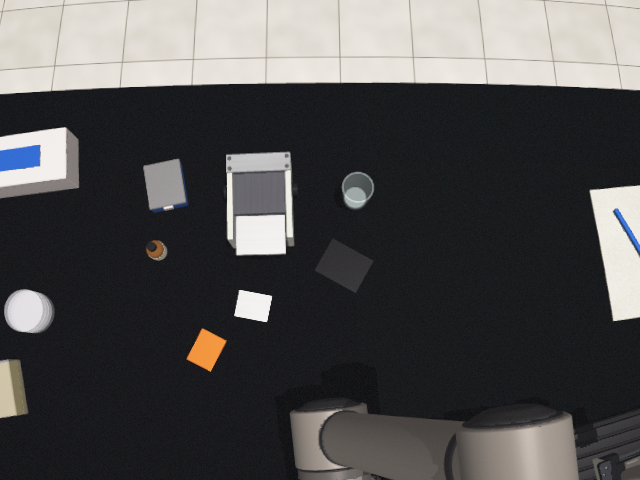

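The scene picture shows the dock at about (365,275) with a white plate on its front shelf at (356,240), the beaker at (260,285), the bottle at (457,248) and the box at (470,295). The top picture shows four plates:
- White plate in the dock at (260,235).
- Smaller white plate on the bench at (253,306).
- Black plate at (344,265).
- Orange plate at (207,350).

The one meant is the white plate in the dock. It isn't black or orange, it is the larger of the two whites, and it lies on the shelf. I'll confirm this with a crop and a fit of the dock's pose.

```bash
python3 - <<'E'
from h import *
import cell
print("overhang",getattr(cell,"finger_overhang",None))
p=read_camera("top"); im=p["pixels"]
g=[d for d in trace(p,"tray")]
for d in g:
    m=d["pixels"].astype(np.uint8); ys,xs=np.nonzero(m); c=max(cv2.findContours(m,0,2)[0],key=cv2.contourArea)
    on=abs(xs.mean()-260)<15 and abs(ys.mean()-235)<15
    W=onplane(p,c.reshape(-1,2),0.078 if on else 0.008)[:,:2]
    r=cv2.minAreaRect((W*1000).astype(np.float32)); print(on,(xs.mean(),ys.mean()),d["confidence"],r)
    if on: print(cv2.boxPoints(r))
# world points of bridge corners by hand: 
print("bridge",onplane(p,[[226,154],[290,152],[291,171],[227,172]],0.100))
x0,y0,yaw=0.619,0.155,0.04
def W(P): P=np.array(P)/1000; return np.c_[x0+P[:,0]*np.cos(yaw)-P[:,1]*np.sin(yaw),y0+P[:,0]*np.sin(yaw)+P[:,1]*np.cos(yaw),P[:,2]]
s=6;ox,oy=210,145
big=cv2.resize(im[oy:oy+99,ox:ox+100],None,fx=s,fy=s,interpolation=cv2.INTER_CUBIC)
for P in([[85,-66,100],[85,66,100],[123,66,100],[123,-66,100]],[[-55,-66,95],[123,-66,95],[123,66,95],[-55,66,95]],[[-55,-54,95],[85,-54,95],[85,54,95],[-55,54,95]],[[0,-54,82],[0,54,82],[0,54,82]]):
    u=(proj(p,W(P))-[ox,oy]+.5)*s; cv2.polylines(big,[u.astype(np.int32)],True,(0,0,255),1)
cv2.imwrite("pics/c1.png",big)
E
```

```text
overhang 0.0655
True (np.float64(260.34796076406815), np.float64(234.70263293753226)) 0.9 ((573.225830078125, 154.2115478515625), (81.16320037841797, 100.21713256835938), 0.8676261305809021)
[[531.8901 203.6999]
 [533.4077 103.4942]
 [614.5616 104.7232]
 [613.044  204.9289]]
False (np.float64(259.57158028887), np.float64(189.22599830076464)) 0.67 ((668.6739501953125, 161.11715698242188), (209.9852752685547, 160.20956420898438), 0.4735598564147949)
False (np.float64(206.21354166666666), np.float64(349.265625)) 0.66 ((343.91375732421875, 273.3011779785156), (59.70003890991211, 72.98261260986328), 64.21414947509766)
False (np.float64(253.3048128342246), np.float64(305.9294117647059)) 0.56 ((434.35797119140625, 175.21714782714844), (73.91968536376953, 59.06244659423828), 78.75239562988281)
False (np.float64(344.2349854227405), np.float64(265.268221574344)) 0.55 ((519.5232543945312, -18.287025451660156), (100.2595443725586, 80.94703674316406), 59.66266632080078)
bridge [[0.739  0.2254 0.1   ]
 [0.7414 0.0932 0.1   ]
 [0.7004 0.0912 0.1   ]
 [0.7001 0.2224 0.1   ]]
```

View pics/c1.png

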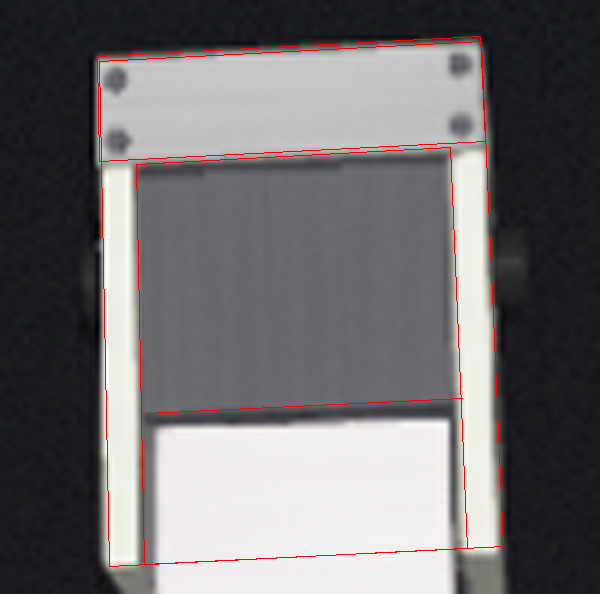

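The crop confirms it. The white plate in the dock measures 81 x 100 mm, against 74 x 59 for the other white one. The dock model fits at origin (0.619, 0.155) with yaw about 0.04, and the tray's far edge is about 5 mm short of the step. Next I'll plan the rows.

```bash
cat >> h.py <<'E'
X0,Y0,YAW=0.619,0.155,0.038
def dockpt(x,y,z): c,s=np.cos(YAW),np.sin(YAW); return np.array([X0+(x*c-y*s)/1e3,Y0+(x*s+y*c)/1e3,z/1e3])
def Rt(a): return R.from_euler("xyz",[np.pi,0,YAW])*R.from_euler("y",a,degrees=True)
def tip(x,z,a,y=0):
    r=Rt(a); return dockpt(x,y,z)-r.as_matrix()[:,2]*0.0655, r
def rel(poses):
    s=observe(); r0=R.from_euler("xyz",s["tool_rot"]); p0=np.array(s["tool_pos"])
    for P,r in poses: print(np.round(r0.inv().apply(P-p0)*1e3,1), np.round((r0.inv()*r).as_rotvec(degrees=True),1))
E
python3 - <<'E'
from h import *
rel([(np.array([.42,-.25,.29]),Rt(0)),tip(-120,120,0),tip(-115,120,50)])
E
```

```text
[ 346.2 -180.     2.2] [ 0.  0. 12.]
[ 520.7 -549.   106.7] [ 0.  0. 12.]
[ 476.5 -558.4  130.1] [-5.2 49.8 11.2]
```

Call:
arm_command([
  {"x": 80,"y": -40,"rz": 2},
  {"x": 130,"y": -65,"rz": 4},
  {"x": 180,"y": -90,"rz": 6},
  {"x": 225,"y": -115,"rz": 8},
  {"x": 270,"y": -140,"rz": 10},
  {"x": 310,"y": -160,"rz": 12},
  {"x": 346,"y": -180,"rz": 12},
  {"x": 370,"y": -225,"z": 10,"rz": 12},
  {"x": 390,"y": -270,"z": 20,"rz": 12},
  {"x": 410,"y": -315,"z": 30,"rz": 12},
  {"x": 430,"y": -360,"z": 40,"rz": 12},
  {"x": 450,"y": -405,"z": 50,"rz": 12},
  {"x": 470,"y": -450,"z": 60,"rz": 12},
  {"x": 490,"y": -490,"z": 70,"rz": 12},
  {"x": 505,"y": -525,"z": 80,"rz": 12},
  {"x": 515,"y": -545,"z": 90,"rz": 12},
  {"x": 519,"y": -549,"z": 90,"rz": 12},
  {"x": 519,"y": -549,"z": 90,"rz": 12},
  {"x": 519,"y": -549,"z": 90,"rz": 12},
], hand=50)

```text
invalid input
```

```bash
python3 - <<'E'
from h import *
s=observe(); print(s["time"],s["tool_pos"],s["tool_rot"],s["qpos"],s["opening"])
rel([tip(-112,120,25),tip(-110,110,50),tip(-105,55,50),tip(-73,52,50)])
E
```

```text
1.2 [ 0.1283 -0.5091  0.2923] [3.1415 0.     0.2468] [-1.47    0.342   1.5241 -0.      1.2754 -0.146 ] 0.09166858214709529
[ 501.5 -553.1  112.8] [-2.6 24.9 11.8]
[ 481.4 -557.3  140.1] [-5.2 49.8 11.2]
[ 486.3 -556.3  195.1] [-5.2 49.8 11.2]
[ 517.6 -549.7  198.1] [-5.2 49.8 11.2]
```

Call:
arm_command([
  {"x": 80,"y": -40,"z": 0,"rx": 0,"ry": 0,"rz": 4},
  {"x": 170,"y": -88,"z": 0,"rx": 0,"ry": 0,"rz": 8},
  {"x": 260,"y": -135,"z": 0,"rx": 0,"ry": 0,"rz": 12},
  {"x": 346,"y": -180,"z": 0,"rx": 0,"ry": 0,"rz": 12},
  {"x": 346,"y": -180,"z": 0,"rx": 0,"ry": 0,"rz": 12},
  {"x": 346,"y": -180,"z": 0,"rx": 0,"ry": 0,"rz": 12},
  {"x": 346,"y": -180,"z": 0,"rx": 0,"ry": 0,"rz": 12},
  {"x": 346,"y": -180,"z": 0,"rx": 0,"ry": 0,"rz": 12},
  {"x": 380,"y": -250,"z": 20,"rx": 0,"ry": 0,"rz": 12},
  {"x": 420,"y": -340,"z": 40,"rx": 0,"ry": 0,"rz": 12},
  {"x": 460,"y": -430,"z": 60,"rx": 0,"ry": 0,"rz": 12},
  {"x": 500,"y": -510,"z": 80,"rx": 0,"ry": 0,"rz": 12},
  {"x": 519,"y": -549,"z": 90,"rx": 0,"ry": 0,"rz": 12},
  {"x": 519,"y": -549,"z": 90,"rx": 0,"ry": 0,"rz": 12},
  {"x": 519,"y": -549,"z": 90,"rx": 0,"ry": 0,"rz": 12},
  {"x": 519,"y": -549,"z": 90,"rx": 0,"ry": 0,"rz": 12},
  {"x": 519,"y": -549,"z": 90,"rx": 0,"ry": 0,"rz": 12},
  {"x": 519,"y": -549,"z": 90,"rx": 0,"ry": 0,"rz": 12},
], hand=50)

```text
time: 3.0
tool_pos: [0.4972, 0.1524, 0.2014]
tool_rot: [-3.141, 0.001, 0.041]
contact_force: [1.5, -1.3, 0.3]
opening: 0.05
grip_force: 0.0
```

```bash
python3 - <<'E'
from h import *
s=observe(); print(s["time"],s["tool_pos"],s["tool_rot"],s["qpos"],s["opening"])
rel([tip(-112,120,25),tip(-110,110,50),tip(-105,55,50),tip(-73,52,50)])
E
```

```text
3.0 [0.4972 0.1524 0.2014] [-3.1414  0.001   0.0412] [0.1499 0.4258 1.6682 0.0003 1.0486 1.6793] 0.049950870641749516
[-17.9   2.   22. ] [-0.  25.1  0.2]
[-38.3   2.   49.3] [-0.1 50.1  0.2]
[-33.3   2.  104.3] [-0.1 50.1  0.2]
[ -1.3   2.1 107.3] [-0.1 50.1  0.2]
```

Call:
arm_command([
  {"x": -8,"y": 2,"z": 10,"rx": 0,"ry": 8.5,"rz": 0},
  {"x": -14,"y": 2,"z": 16,"rx": 0,"ry": 17,"rz": 0},
  {"x": -20,"y": 2,"z": 24,"rx": 0,"ry": 25.5,"rz": 0},
  {"x": -28,"y": 2,"z": 34,"rx": 0,"ry": 34,"rz": 0},
  {"x": -34,"y": 2,"z": 42,"rx": 0,"ry": 42.5,"rz": 0},
  {"x": -38,"y": 2,"z": 50,"rx": 0,"ry": 50,"rz": 0},
  {"x": -38,"y": 2,"z": 50,"rx": 0,"ry": 50,"rz": 0},
  {"x": -36,"y": 2,"z": 75,"rx": 0,"ry": 50,"rz": 0},
  {"x": -33,"y": 2,"z": 104,"rx": 0,"ry": 50,"rz": 0},
  {"x": -33,"y": 2,"z": 104,"rx": 0,"ry": 50,"rz": 0},
  {"x": -33,"y": 2,"z": 104,"rx": 0,"ry": 50,"rz": 0},
  {"x": -33,"y": 2,"z": 104,"rx": 0,"ry": 50,"rz": 0},
])

```text
time: 4.2
tool_pos: [0.4497, 0.2529, 0.2083]
tool_rot: [-2.957, -0.639, -0.216]
contact_force: [-0.2, -0.6, 1.2]
opening: 0.0499
grip_force: 0.0
```

```bash
python3 - <<'E'
from h import *
s=observe(); print(s["time"],s["tool_pos"],s["tool_rot"],s["qpos"],s["contact_force"])
print("tip",s["tool_pos"]+R.from_euler("xyz",s["tool_rot"]).as_matrix()[:,2]*.0655)
P=[tip(-73,52,50)]
for t in (0,10,20,30,40,50,60,70,80,90,98,105,112):
    a=np.radians(t); r=65; cx,cz=-r*np.cos(a),70+r*np.sin(a)
    cx+=0 if t<=90 else 0
    # contact = front corner of finger end when alpha+theta<~90+, use offset 5 mm of the finger face
    P.append(tip(cx-6-8*np.sin(a)*0,cz-6,50))
rel(P)
p=read_camera("wrist"); q=read_camera("scene")
cv2.imwrite("pics/w1.png",np.hstack([cv2.resize(p["pixels"],(400,300)),cv2.resize(q["pixels"][170:320,260:460],(400,300))]))
E
```

```text
4.2 [0.4497 0.2529 0.2083] [-2.9571 -0.6393 -0.2159] [ 0.479   0.2762  2.0845 -0.9962  0.2833  3.1052] [-0.1745 -0.6405  1.158 ]
tip [0.4898 0.2564 0.1566]
[-14.3 112.9 112.9] [ -0.5  12.3 -11.8]
[ -5.6 110.8 104.6] [ -0.5  12.3 -11.8]
[  1.9 109.   96.3] [ -0.5  12.3 -11.8]
[ 10.7 107.   89.5] [ -0.5  12.3 -11.8]
[ 20.6 104.8  84.3] [ -0.5  12.3 -11.8]
[ 31.2 102.5  81. ] [ -0.5  12.3 -11.8]
[ 42.2 100.2  79.6] [ -0.5  12.3 -11.8]
[53.3 98.  80.2] [ -0.5  12.3 -11.8]
[64.1 95.8 82.7] [ -0.5  12.3 -11.8]
[74.3 93.8 87.1] [ -0.5  12.3 -11.8]
[83.7 92.1 93.2] [ -0.5  12.3 -11.8]
[90.3 90.9 99.3] [ -0.5  12.3 -11.8]
[ 95.4  90.1 105.3] [ -0.5  12.3 -11.8]
[ 99.8  89.4 111.9] [ -0.5  12.3 -11.8]
```

View pics/w1.png

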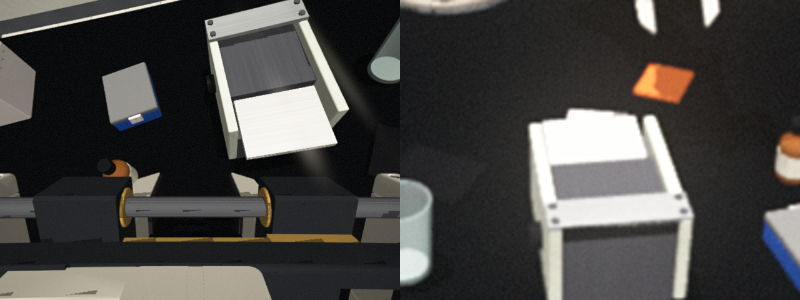

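The 50° tilt ran into joint limits (q5 at its minimum of 0.28, q4 and q6 also near theirs). The wrist picture shows the tray untouched on the shelf (right of centre, about (285,125)). I'll fit a small arm model from the readings and find which tilts are feasible.

```bash
cat >> h.py <<'E'
L1,L2,LT,Z0,OFF=.403,.401,.365,.3935,.076
def ik(x,z,a,Lt=LT):
    P,_=tip(x,z,a); rr=np.sqrt(P[0]**2+P[1]**2-OFF**2)
    wr,wz=rr-Lt*np.sin(np.radians(a)),P[2]+Lt*np.cos(np.radians(a))-Z0
    D=np.hypot(wr,wz); c=(D*D-L1*L1-L2*L2)/(2*L1*L2)
    if abs(c)>1: return None
    q3=np.arccos(c); q2=np.arctan2(wr,wz)-np.arctan2(L2*np.sin(q3),L1+L2*np.cos(q3))
    return np.round([q2,q3,np.pi-np.radians(a)-q2-q3],2)
E
python3 - <<'E'
from h import *
print(ik(-120,136,0))
for a in(20,25,30,35,40,45):
    print(a,[ik(x,z,a) for x,z in((-105,110),(-105,52),(-73,52),(-60,90),(-35,120),(0,130))])
E
```

```text
[0.42 1.66 1.06]
20 [array([0.22, 2.09, 0.48]), array([0.35, 2.13, 0.31]), array([0.4 , 2.04, 0.35]), array([0.35, 1.99, 0.46]), array([0.35, 1.89, 0.56]), array([0.4 , 1.78, 0.61])]
25 [array([0.18, 2.2 , 0.33]), array([0.32, 2.23, 0.15]), array([0.37, 2.15, 0.18]), array([0.31, 2.09, 0.3 ]), array([0.3, 2. , 0.4]), array([0.35, 1.89, 0.46])]
30 [array([0.15, 2.3 , 0.17]), array([ 0.31,  2.33, -0.02]), array([0.36, 2.24, 0.01]), array([0.29, 2.19, 0.14]), array([0.27, 2.11, 0.24]), array([0.32, 2.  , 0.3 ])]
35 [array([ 0.14,  2.4 , -0.01]), array([ 0.33,  2.42, -0.22]), array([ 0.37,  2.33, -0.18]), array([ 0.28,  2.29, -0.04]), array([0.25, 2.21, 0.07]), array([0.3 , 2.11, 0.13])]
40 [array([ 0.16,  2.49, -0.2 ]), array([ 0.38,  2.5 , -0.43]), array([ 0.41,  2.41, -0.38]), array([ 0.3 ,  2.38, -0.23]), array([ 0.25,  2.3 , -0.11]), array([ 0.29,  2.2 , -0.05])]
45 [array([ 0.2 ,  2.57, -0.41]), array([ 0.46,  2.56, -0.67]), array([ 0.48,  2.48, -0.6 ]), array([ 0.35,  2.45, -0.45]), array([ 0.28,  2.38, -0.31]), array([ 0.31,  2.29, -0.24])]
```

Only a tilt of about 20° fits with q5 in range. I'll return to tool-down first, then use α = 20° with the finger faces under the edge and the tray backed by the step.

```bash
python3 - <<'E'
from h import *
rel([tip(-120,136,0)])
E
```

```text
[52.4 96.8 30.1] [ -5.5 -37.6 -10.6]
```

Call:
arm_command([
  {"x": 10,"y": 20,"z": 4,"rx": -1,"ry": -8,"rz": -2},
  {"x": 22,"y": 40,"z": 10,"rx": -2,"ry": -16,"rz": -4},
  {"x": 32,"y": 60,"z": 16,"rx": -3.5,"ry": -24,"rz": -6.5},
  {"x": 42,"y": 80,"z": 24,"rx": -4.5,"ry": -32,"rz": -9},
  {"x": 52,"y": 97,"z": 30,"rx": -5.5,"ry": -37.6,"rz": -10.6},
  {"x": 52,"y": 97,"z": 30,"rx": -5.5,"ry": -37.6,"rz": -10.6},
  {"x": 52,"y": 97,"z": 30,"rx": -5.5,"ry": -37.6,"rz": -10.6},
  {"x": 52,"y": 97,"z": 30,"rx": -5.5,"ry": -37.6,"rz": -10.6},
  {"x": 52,"y": 97,"z": 30,"rx": -5.5,"ry": -37.6,"rz": -10.6},
])

```text
time: 5.2
tool_pos: [0.4997, 0.1497, 0.2]
tool_rot: [3.141, 0.003, 0.037]
contact_force: [0.4, -0.9, 0.6]
opening: 0.0497
grip_force: 0.0
```

```bash
python3 - <<'E'
from h import *
s=observe(); print(s["time"],s["tool_pos"],s["tool_rot"],s["qpos"],s["contact_force"])
rel([tip(-120,136,0),tip(-112,100,20),tip(-108,54,20),tip(-95,54,20)])
E
```

```text
5.2 [0.4997 0.1497 0.2   ] [3.1409 0.0031 0.0371] [ 0.1443  0.431   1.664  -0.0004  1.0498  1.6781] [ 0.4155 -0.9091  0.6427]
[-0.6 -0.8 -1.5] [ 0.   0.2 -0.1]
[-14.9  -0.8  38.5] [ 0.  20.2 -0. ]
[-10.7  -0.8  84.5] [ 0.  20.2 -0. ]
[ 2.3 -0.8 84.4] [ 0.  20.2 -0. ]
```

Call:
arm_command([
  {"x": -6,"y": -1,"z": 10,"rx": 0,"ry": 7,"rz": 0},
  {"x": -11,"y": -1,"z": 24,"rx": 0,"ry": 14,"rz": 0},
  {"x": -15,"y": -1,"z": 38,"rx": 0,"ry": 20,"rz": 0},
  {"x": -15,"y": -1,"z": 42,"rx": 0,"ry": 20,"rz": 0},
  {"x": -13,"y": -1,"z": 65,"rx": 0,"ry": 20,"rz": 0},
  {"x": -11,"y": -1,"z": 84,"rx": 0,"ry": 20,"rz": 0},
  {"x": -11,"y": -1,"z": 84,"rx": 0,"ry": 20,"rz": 0},
  {"x": -11,"y": -1,"z": 84,"rx": 0,"ry": 20,"rz": 0},
])

```text
time: 6.0
tool_pos: [0.4875, 0.1514, 0.1168]
tool_rot: [3.141, -0.346, 0.039]
contact_force: [-0.4, 0.4, 0.3]
opening: 0.0501
grip_force: 0.0
```

```bash
cat >> h.py <<'E'
def edge(t):
    a=np.radians(t)
    if t<=90: return np.array([-8*np.sin(a)-80*np.cos(a),70+80*np.sin(a)])
    return np.array([-68*np.cos(a)-8*np.sin(a),82+68*np.sin(a)-8*np.cos(a)])
def lift(t,al=20,s=14,lead=0):
    b=np.radians(al); e=edge(t)+s*np.array([np.sin(b),-np.cos(b)])-9.5*np.array([np.cos(b),np.sin(b)])
    return tip(e[0]+lead,e[1],al)
def tipnow():
    s=observe(); M=R.from_euler("xyz",s["tool_rot"]).as_matrix(); d=s["tool_pos"]+M[:,2]*.0655-[X0,Y0,0]
    c,n=np.cos(YAW),np.sin(YAW); print("t",s["time"],"tip",np.round([d[0]*c+d[1]*n,-d[0]*n+d[1]*c,d[2]],4)*1e3,"q",s["qpos"],"F",s["contact_force"])
E
python3 - <<'E'
from h import *
tipnow()
rel([lift(0,lead=-5),lift(0)]+[lift(t,lead=2) for t in(0,10,20,30,40,50,60,70,80,90,98,105,112)])
E
```

```text
t 6.0 tip [-109.3    1.4   55.2] q [ 0.1738  0.4483  2.0147 -0.1391  0.3388  1.8287] F [-0.4307  0.4263  0.3053]
[18.3  1.4  8.3] [0.  0.2 0.1]
[23.   1.4 10. ] [0.  0.2 0.1]
[24.8  1.4 10.7] [0.  0.2 0.1]
[29.4  1.4 -2.4] [0.  0.2 0.1]
[ 36.1   1.4 -14.3] [0.  0.2 0.1]
[ 44.7   1.4 -24.6] [0.  0.2 0.1]
[ 55.    1.4 -33.1] [0.  0.2 0.1]
[ 66.7   1.5 -39.3] [0.  0.2 0.1]
[ 79.4   1.5 -43.3] [0.  0.2 0.1]
[ 92.8   1.5 -44.7] [0.  0.2 0.1]
[106.3   1.5 -43.7] [0.  0.2 0.1]
[119.7   1.5 -40.1] [0.  0.2 0.1]
[128.8   1.5 -37.3] [0.  0.2 0.1]
[136.4   1.5 -33.8] [0.  0.2 0.1]
[143.6   1.6 -29.5] [0.  0.2 0.1]
```

Now forward to contact and push the tray against the step. I'll stop there to check the force.

Call:
arm_command([
  {"x": 6,"y": 1,"z": 3,"rx": 0,"ry": 0,"rz": 0},
  {"x": 12,"y": 1,"z": 6,"rx": 0,"ry": 0,"rz": 0},
  {"x": 16,"y": 1,"z": 8,"rx": 0,"ry": 0,"rz": 0},
  {"x": 19,"y": 1,"z": 9,"rx": 0,"ry": 0,"rz": 0},
  {"x": 22,"y": 1,"z": 10,"rx": 0,"ry": 0,"rz": 0},
  {"x": 24,"y": 1,"z": 10,"rx": 0,"ry": 0,"rz": 0},
  {"x": 24,"y": 1,"z": 10,"rx": 0,"ry": 0,"rz": 0},
])

```text
time: 6.7
tool_pos: [0.5113, 0.1514, 0.1143]
tool_rot: [3.141, -0.342, 0.04]
contact_force: [-5.1, 0.0, 2.1]
opening: 0.0501
grip_force: 2.4
```

```bash
python3 - <<'E'
from h import *
tipnow()
p=read_camera("top"); im=p["pixels"]
q=read_camera("scene")
cv2.imwrite("pics/c2.png",np.hstack([cv2.resize(im[140:290,190:340],(400,400)),cv2.resize(q["pixels"][190:290,300:400],(400,400))]))
rel([lift(t,lead=2) for t in(10,20,30,40)])
E
```

```text
t 6.7 tip [-85.7   0.5  52.6] q [ 0.1646  0.4818  1.9547 -0.119   0.3679  1.7993] F [-5.0903  0.0198  2.1063]
[  7.8   0.5 -12.9] [0.  0.4 0.1]
[ 14.4   0.6 -24.8] [0.  0.4 0.1]
[ 23.    0.6 -35.1] [0.  0.4 0.1]
[ 33.3   0.6 -43.6] [0.  0.4 0.1]
```

View pics/c2.png

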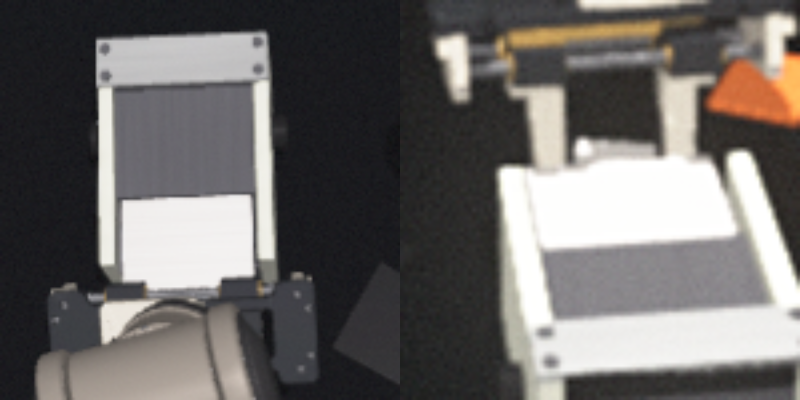

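The fingers touch the tray's near edge and the tray butts against the step, at about 5 N. Now lift along the arc.

Call:
arm_command([
  {"x": 2,"y": 0,"z": -3,"rx": 0,"ry": 0,"rz": 0},
  {"x": 4,"y": 0,"z": -6,"rx": 0,"ry": 0,"rz": 0},
  {"x": 6,"y": 0,"z": -9,"rx": 0,"ry": 0,"rz": 0},
  {"x": 8,"y": 0,"z": -13,"rx": 0,"ry": 0,"rz": 0},
  {"x": 9.5,"y": 0,"z": -16,"rx": 0,"ry": 0,"rz": 0},
  {"x": 11,"y": 0,"z": -19,"rx": 0,"ry": 0,"rz": 0},
  {"x": 12.5,"y": 0,"z": -22,"rx": 0,"ry": 0,"rz": 0},
  {"x": 14,"y": 0,"z": -25,"rx": 0,"ry": 0,"rz": 0},
  {"x": 14,"y": 0,"z": -25,"rx": 0,"ry": 0,"rz": 0},
])

```text
time: 7.7
tool_pos: [0.5143, 0.1517, 0.142]
tool_rot: [3.141, -0.338, 0.04]
contact_force: [-10.9, 0.5, 1.7]
opening: 0.0496
grip_force: 4.7
```

```bash
python3 - <<'E'
from h import *
tipnow()
q=read_camera("scene"); p=read_camera("top"); im=p["pixels"]
cv2.imwrite("pics/c3.png",np.hstack([cv2.resize(im[140:290,190:340],(400,400)),cv2.resize(q["pixels"][190:290,300:400],(400,400))]))
rel([lift(t,lead=2) for t in(20,30,40,50,60,70,80,90,98,105,112)])
E
```

```text
t 7.7 tip [-83.    0.7  80.2] q [ 0.1639  0.4359  1.9211 -0.0968  0.4506  1.775 ] F [-10.9485   0.454    1.7044]
[2.4 0.7 0.1] [0.  0.6 0.1]
[ 11.    0.7 -10.3] [0.  0.6 0.1]
[ 21.3   0.7 -18.8] [0.  0.6 0.1]
[ 32.9   0.8 -25.2] [0.  0.6 0.1]
[ 45.6   0.8 -29.2] [0.  0.6 0.1]
[ 58.9   0.8 -30.7] [0.  0.6 0.1]
[ 72.5   0.8 -29.8] [0.  0.6 0.1]
[ 85.9   0.9 -26.4] [0.  0.6 0.1]
[ 95.    0.9 -23.6] [0.  0.6 0.1]
[102.6   0.9 -20.2] [0.  0.6 0.1]
[109.8   0.9 -15.9] [0.  0.6 0.1]
```

View pics/c3.png

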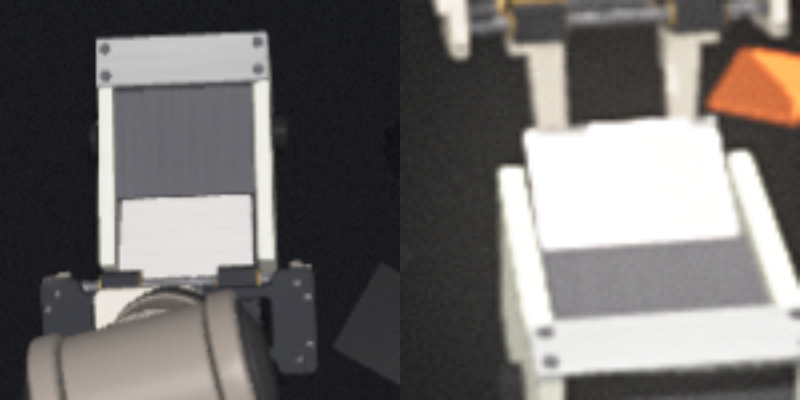

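The tray's near edge is lifting and the far edge is held by the step (right view, tray top edge at about y 125). I'll continue along the arc with a little less lead.

Call:
arm_command([
  {"x": 1.5,"y": 0,"z": -3,"rx": 0,"ry": 0,"rz": 0},
  {"x": 4,"y": 0,"z": -6.5,"rx": 0,"ry": 0,"rz": 0},
  {"x": 7.5,"y": 0,"z": -10.5,"rx": 0,"ry": 0,"rz": 0},
  {"x": 11,"y": 0,"z": -13.5,"rx": 0,"ry": 0,"rz": 0},
  {"x": 14.5,"y": 0,"z": -16.5,"rx": 0,"ry": 0,"rz": 0},
  {"x": 18,"y": 0,"z": -19,"rx": 0,"ry": 0,"rz": 0},
  {"x": 21.5,"y": 0,"z": -21.5,"rx": 0,"ry": 0,"rz": 0},
  {"x": 25.5,"y": 0,"z": -23.5,"rx": 0,"ry": 0,"rz": 0},
  {"x": 29.5,"y": 0,"z": -25.5,"rx": 0,"ry": 0,"rz": 0},
  {"x": 33.5,"y": 0,"z": -27,"rx": 0,"ry": 0,"rz": 0},
  {"x": 38,"y": 0,"z": -28.5,"rx": 0,"ry": 0,"rz": 0},
  {"x": 42,"y": 0,"z": -29.5,"rx": 0,"ry": 0,"rz": 0},
  {"x": 42,"y": 0,"z": -29.5,"rx": 0,"ry": 0,"rz": 0},
])

```text
time: 9.1
tool_pos: [0.5478, 0.1529, 0.1858]
tool_rot: [3.141, -0.348, 0.04]
contact_force: [-0.8, -0.1, -0.1]
opening: 0.05
grip_force: 0.2
```

```bash
python3 - <<'E'
from h import *
tipnow()
q=read_camera("scene"); p=read_camera("top"); im=p["pixels"]
cv2.imwrite("pics/c4.png",np.hstack([cv2.resize(im[140:290,190:340],(400,400)),cv2.resize(q["pixels"][170:290,290:410],(400,400))]))
rel([lift(t,lead=2) for t in(60,70,80,90,98,105,112)])
E
```

```text
t 9.1 tip [-48.9   0.6 124.3] q [ 0.1552  0.4111  1.7984 -0.0715  0.5878  1.7389] F [-0.7647 -0.1189 -0.1449]
[0.2 0.6 1. ] [-0.   0.2  0.1]
[13.5  0.6 -0.4] [-0.   0.2  0.1]
[27.1  0.6  0.6] [-0.   0.2  0.1]
[40.5  0.7  4.1] [-0.   0.2  0.1]
[49.6  0.7  7. ] [-0.   0.2  0.1]
[57.2  0.7 10.4] [-0.   0.2  0.1]
[64.3  0.7 14.8] [-0.   0.2  0.1]
```

View pics/c4.png

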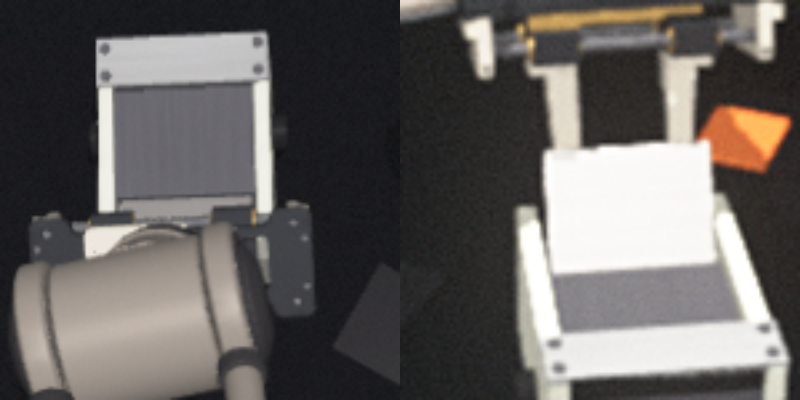

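The tray stands at roughly 60°, resting on both fingers (right view, top edge at y 148). I'll carry on past upright.

Call:
arm_command([
  {"x": 4.5,"y": 0,"z": 0,"rx": 0,"ry": 0,"rz": 0},
  {"x": 9,"y": 0,"z": 0,"rx": 0,"ry": 0,"rz": 0},
  {"x": 13.5,"y": 0,"z": 0,"rx": 0,"ry": 0,"rz": 0},
  {"x": 18,"y": 0,"z": 0,"rx": 0,"ry": 0,"rz": 0},
  {"x": 22.5,"y": 0,"z": 0.5,"rx": 0,"ry": 0,"rz": 0},
  {"x": 27,"y": 0,"z": 1,"rx": 0,"ry": 0,"rz": 0},
  {"x": 31,"y": 0,"z": 2,"rx": 0,"ry": 0,"rz": 0},
  {"x": 35,"y": 0,"z": 3,"rx": 0,"ry": 0,"rz": 0},
  {"x": 39,"y": 0,"z": 4,"rx": 0,"ry": 0,"rz": 0},
  {"x": 42,"y": 0,"z": 5,"rx": 0,"ry": 0,"rz": 0},
  {"x": 45,"y": 0,"z": 6,"rx": 0,"ry": 0,"rz": 0},
  {"x": 48,"y": 0,"z": 7,"rx": 0,"ry": 0,"rz": 0},
  {"x": 51,"y": 0,"z": 8,"rx": 0,"ry": 0,"rz": 0},
  {"x": 54,"y": 0,"z": 9,"rx": 0,"ry": 0,"rz": 0},
  {"x": 57,"y": 0,"z": 10,"rx": 0,"ry": 0,"rz": 0},
  {"x": 60,"y": 0,"z": 11,"rx": 0,"ry": 0,"rz": 0},
  {"x": 62,"y": 0,"z": 12,"rx": 0,"ry": 0,"rz": 0},
  {"x": 62,"y": 0,"z": 12,"rx": 0,"ry": 0,"rz": 0},
  {"x": 62,"y": 0,"z": 12,"rx": 0,"ry": 0,"rz": 0},
  {"x": 62,"y": 0,"z": 12,"rx": 0,"ry": 0,"rz": 0},
])

```text
time: 11.2
tool_pos: [0.6093, 0.1554, 0.1951]
tool_rot: [3.141, -0.346, 0.04]
contact_force: [-1.3, 0.1, 0.5]
opening: 0.0499
grip_force: 0.0
```

```bash
python3 - <<'E'
from h import *
tipnow()
q=read_camera("scene"); p=read_camera("top"); im=p["pixels"]
cv2.imwrite("pics/c5.png",np.hstack([cv2.resize(im[140:290,190:340],(400,400)),cv2.resize(q["pixels"][190:310,300:420],(400,400))]))
rel([tip(-40,150,0),tip(-40,88,0)])
E
```

```text
t 11.2 tip [ 12.5   0.7 133.5] q [ 0.1421  0.4921  1.6229 -0.0558  0.6827  1.7102] F [-1.2646  0.1134  0.4709]
[-21.6   0.7 -29.4] [  0.  -19.8   0.1]
[-42.6   0.7  28.9] [  0.  -19.8   0.1]
```

View pics/c5.png

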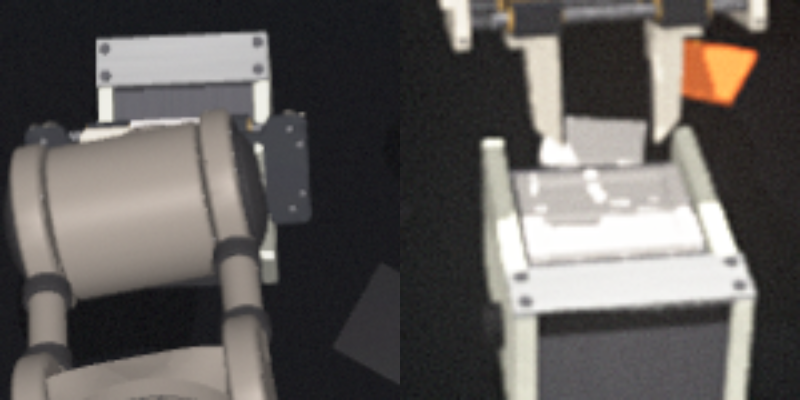

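The tray fell over onto the deck and lies there pockets up (right view, rim and reflections at about (610,215)). I'll retreat and come down behind its trailing edge.

Call:
arm_command([
  {"x": -8,"y": 0,"z": -15,"rx": 0,"ry": -5,"rz": 0},
  {"x": -16,"y": 0,"z": -24,"rx": 0,"ry": -12,"rz": 0},
  {"x": -22,"y": 0.7,"z": -29,"rx": 0,"ry": -20,"rz": 0},
  {"x": -22,"y": 0.7,"z": -29,"rx": 0,"ry": -20,"rz": 0},
  {"x": -22,"y": 0.7,"z": -29,"rx": 0,"ry": -20,"rz": 0},
])

```text
time: 11.8
tool_pos: [0.5795, 0.1534, 0.2143]
tool_rot: [3.141, -0.001, 0.04]
contact_force: [-0.2, -0.2, 0.8]
opening: 0.0499
grip_force: 0.0
```

```bash
python3 - <<'E'
from h import *
tipnow()
w=read_camera("wrist"); q=read_camera("scene")
for p in(w,q):
    for n in("tray","tray_near_edge"):
        for d in mark_of(p,n)[:4]:
            e=np.array(d["point"])-[X0,Y0,0]; c,s=np.cos(YAW),np.sin(YAW); print(n,np.round([e[0]*c+e[1]*s,-e[0]*s+e[1]*c,e[2]],4)*1e3,d["confidence"])
cv2.imwrite("pics/c6.png",np.hstack([cv2.resize(w["pixels"],(400,300)),cv2.resize(q["pixels"][200:290,310:430],(400,300))]))
rel([tip(-40,85,0),tip(35.5-9.5,85,0),tip(-40,150,0)])
E
```

```text
t 11.8 tip [-39.5  -0.1 148.8] q [ 0.1313  0.544   1.4223 -0.0007  1.1745  1.6628] F [-0.1774 -0.1976  0.8189]
tray [-179.6   25.8   -1.8] 0.75
tray [14.8  0.6 92.1] 0.56
tray [-51.6 224.9  -3.3] 0.3
tray_near_edge [59.6  0.4 88. ] 0.72
tray_near_edge [-155.6   21.    -0.1] 0.71
tray_near_edge [ -70.9 -189.3    1. ] 0.68
tray_near_edge [-50.8   1.9  71.3] 0.46
tray [19.4  1.2 89.7] 0.94
tray [-108.7 -168.5   -0.5] 0.94
tray [-182.4   24.3   -5.1] 0.93
tray [-271.   125.8    3.3] 0.84
tray_near_edge [ -70.1 -190.2    0.9] 0.93
tray_near_edge [-157.8   20.7    1.1] 0.86
tray_near_edge [-255.8  149.7    2.4] 0.86
tray_near_edge [55.4  0.3 93.8] 0.67
[ 0.5  0.1 64.4] [0.  0.1 0.1]
[66.5  0.2 64.3] [0.  0.1 0.1]
[ 0.4  0.1 -0.6] [0.  0.1 0.1]
```

View pics/c6.png

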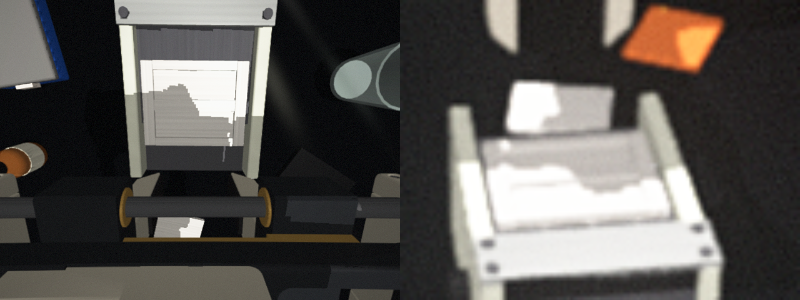

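The wrist view shows the tray flat and straight on the deck, pockets up, with its near rim at y≈145. The trailing edge is near dock x -22, so I'll descend behind it.

Call:
arm_command([
  {"x": -8,"y": 0,"z": 10,"rx": 0,"ry": 0,"rz": 0},
  {"x": -8,"y": 0,"z": 30,"rx": 0,"ry": 0,"rz": 0},
  {"x": -8,"y": 0,"z": 50,"rx": 0,"ry": 0,"rz": 0},
  {"x": -8,"y": 0,"z": 64,"rx": 0,"ry": 0,"rz": 0},
  {"x": -8,"y": 0,"z": 64,"rx": 0,"ry": 0,"rz": 0},
  {"x": -8,"y": 0,"z": 64,"rx": 0,"ry": 0,"rz": 0},
])

```text
time: 12.7
tool_pos: [0.5708, 0.1532, 0.1513]
tool_rot: [3.141, 0.002, 0.04]
contact_force: [0.2, 0.4, -0.4]
opening: 0.0498
grip_force: 0.0
```

```bash
python3 - <<'E'
from h import *
tipnow()
rel([tip(-30,85,0),tip(25.5,85,0)])
E
```

```text
t 12.7 tip [-48.3  -0.   85.8] q [ 0.1326  0.6008  1.5151 -0.0003  1.0279  1.6638] F [ 0.1689  0.3562 -0.4359]
[18.2  0.   0.7] [0.  0.1 0.1]
[73.7  0.1  0.6] [0.  0.1 0.1]
```

Call:
arm_command([
  {"x": 5,"y": 0,"z": 0,"rx": 0,"ry": 0,"rz": 0},
  {"x": 10,"y": 0,"z": 0,"rx": 0,"ry": 0,"rz": 0},
  {"x": 14,"y": 0,"z": 0,"rx": 0,"ry": 0,"rz": 0},
  {"x": 18,"y": 0,"z": 0,"rx": 0,"ry": 0,"rz": 0},
  {"x": 22,"y": 0,"z": 0,"rx": 0,"ry": 0,"rz": 0},
  {"x": 26,"y": 0,"z": 0,"rx": 0,"ry": 0,"rz": 0},
  {"x": 30,"y": 0,"z": 0,"rx": 0,"ry": 0,"rz": 0},
  {"x": 34,"y": 0,"z": 0,"rx": 0,"ry": 0,"rz": 0},
  {"x": 38,"y": 0,"z": 0,"rx": 0,"ry": 0,"rz": 0},
  {"x": 42,"y": 0,"z": 0,"rx": 0,"ry": 0,"rz": 0},
  {"x": 46,"y": 0,"z": 0,"rx": 0,"ry": 0,"rz": 0},
  {"x": 50,"y": 0,"z": 0,"rx": 0,"ry": 0,"rz": 0},
  {"x": 54,"y": 0,"z": 0,"rx": 0,"ry": 0,"rz": 0},
  {"x": 58,"y": 0,"z": 0,"rx": 0,"ry": 0,"rz": 0},
  {"x": 62,"y": 0,"z": 0,"rx": 0,"ry": 0,"rz": 0},
  {"x": 65,"y": 0,"z": 0,"rx": 0,"ry": 0,"rz": 0},
  {"x": 68,"y": 0,"z": 0,"rx": 0,"ry": 0,"rz": 0},
  {"x": 70,"y": 0,"z": 0,"rx": 0,"ry": 0,"rz": 0},
  {"x": 70,"y": 0,"z": 0,"rx": 0,"ry": 0,"rz": 0},
])

```text
time: 14.6
tool_pos: [0.6411, 0.1559, 0.1507]
tool_rot: [3.141, 0.002, 0.04]
contact_force: [-0.1, -0.1, 0.3]
opening: 0.0497
grip_force: 0.0
```

Call:
arm_command([
  {"x": 1,"y": 0,"z": 0,"rx": 0,"ry": 0,"rz": 0},
  {"x": 2,"y": 0,"z": 0,"rx": 0,"ry": 0,"rz": 0},
  {"x": 3,"y": 0,"z": 0,"rx": 0,"ry": 0,"rz": 0},
  {"x": 4,"y": 0,"z": 0,"rx": 0,"ry": 0,"rz": 0},
])

```text
time: 15.0
tool_pos: [0.6431, 0.1562, 0.1506]
tool_rot: [3.141, 0.007, 0.04]
contact_force: [-9.4, -0.6, 5.7]
opening: 0.0502
grip_force: 5.1
```

```bash
python3 - <<'E'
from h import *
tipnow()
w=read_camera("wrist"); q=read_camera("scene")
for p in(w,q):
    for d in mark_of(p,"tray")[:4]:
            e=np.array(d["point"])-[X0,Y0,0]; c,s=np.cos(YAW),np.sin(YAW); print(np.round([e[0]*c+e[1]*s,-e[0]*s+e[1]*c,e[2]],4)*1e3,d["confidence"])
cv2.imwrite("pics/c7.png",np.hstack([cv2.resize(w["pixels"],(400,300)),cv2.resize(q["pixels"][210:300,310:430],(400,300))]))
E
```

```text
t 15.0 tip [23.7  0.2 85.1] q [ 0.1225  0.7194  1.2814 -0.      1.1479  1.6534] F [-9.4068 -0.5806  5.659 ]
[-109.3 -168.8   -0.8] 0.95
[77.6 -0.3 89.1] 0.73
[-179.7   27.7   -2. ] 0.65
```

View pics/c7.png

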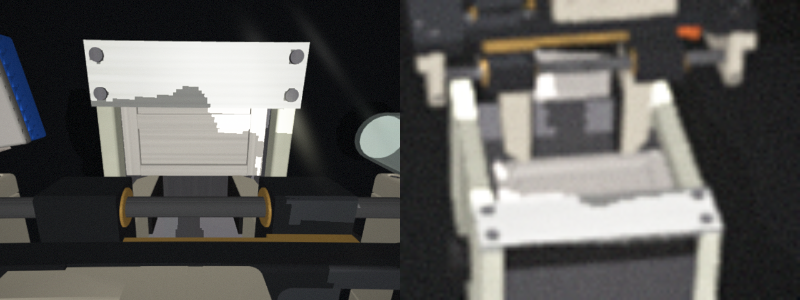

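The tray is under the bridge, and the contact force rose to 9.4 N at the expected depth (wrist view, tray rim at y≈170 with the bridge at y 40–108). I'll back off, lift clear and check the position by numbers.

Call:
arm_command([
  {"x": -5,"y": 0,"z": 0,"rx": 0,"ry": 0,"rz": 0},
  {"x": -15,"y": 0,"z": 0,"rx": 0,"ry": 0,"rz": 0},
  {"x": -25,"y": 0,"z": 0,"rx": 0,"ry": 0,"rz": 0},
  {"x": -25,"y": 0,"z": -30,"rx": 0,"ry": 0,"rz": 0},
  {"x": -40,"y": 0,"z": -70,"rx": 0,"ry": 0,"rz": 0},
  {"x": -80,"y": 0,"z": -100,"rx": 0,"ry": 0,"rz": 0},
  {"x": -110,"y": 30,"z": -120,"rx": 0,"ry": 0,"rz": 0},
  {"x": -130,"y": 70,"z": -120,"rx": 0,"ry": 0,"rz": 0},
  {"x": -150,"y": 120,"z": -120,"rx": 0,"ry": 0,"rz": 0},
  {"x": -160,"y": 170,"z": -120,"rx": 0,"ry": 0,"rz": 0},
  {"x": -170,"y": 220,"z": -120,"rx": 0,"ry": 0,"rz": 0},
  {"x": -170,"y": 250,"z": -120,"rx": 0,"ry": 0,"rz": 0},
  {"x": -170,"y": 250,"z": -120,"rx": 0,"ry": 0,"rz": 0},
  {"x": -170,"y": 250,"z": -120,"rx": 0,"ry": 0,"rz": 0},
])

```text
time: 16.6
tool_pos: [0.4852, -0.1011, 0.2714]
tool_rot: [3.141, 0.002, 0.038]
contact_force: [0.6, 0.3, -0.2]
opening: 0.0495
grip_force: 0.0
```

```bash
python3 - <<'E'
from h import *
c,s=np.cos(YAW),np.sin(YAW)
def dk(W): e=np.atleast_2d(W)-[X0,Y0,0]; return np.round(np.c_[e[:,0]*c+e[:,1]*s,-e[:,0]*s+e[:,1]*c,e[:,2]]*1e3,1)
for n in("top","scene"):
    p=read_camera(n)
    for d in mark_of(p,"tray")[:5]:
        v=dk(d["point"])[0]
        if v[2]>50: print(n,"mark",v,d["confidence"])
    for d in trace(p,"tray"):
        m=d["pixels"].astype(np.uint8); k=max(cv2.findContours(m,0,2)[0],key=cv2.contourArea).reshape(-1,2)
        W=dk(onplane(p,k,0.090))
        if abs(W[:,1].mean())<30 and W[:,0].mean()>0:
            lo=[ (y,W[abs(W[:,1]-y)<8][:,0].min()) for y in(-35,-15,15,35)]; print(n,d["confidence"],W.min(0),W.max(0),"rear x at y",lo)
tipnow()
E
```

```text
top mark [75.7 -2.4 89.8] 0.8
top 0.69 [ 31.9 -48.1  90. ] [85.8 51.5 90. ] rear x at y [(-35, np.float64(32.2)), (-15, np.float64(35.9)), (15, np.float64(82.2)), (35, np.float64(36.3))]
scene mark [75.7  2.3 89.8] 0.61
scene 0.68 [ 30.4 -49.2  90. ] [72.7 54.4 90. ] rear x at y [(-35, np.float64(32.6)), (-15, np.float64(30.7)), (15, np.float64(32.3)), (35, np.float64(34.1))]
t 16.9 tip [-143.5 -249.1  205.9] q [-0.3562  0.3076  1.6355 -0.0015  1.2006  1.1736] F [ 0.1883  1.0269 -0.3923]
```

```bash
python3 -c "
from cell import *
print(hand_in())"
```

```text
the job is handed in; nothing more can be done
None
```

The tray is turned pockets up and pushed under the bridge to the end stop (measured at dock x ≈ 75 mm, stop felt at 9.4 N); I handed the job in at about 17 s with the arm clear and haven't seen the judge's result.

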